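# Clear the clay offcuts and set the tube former

## Task

Get the forming stand ready for the next slab: push or carry the three dry clay offcuts out of its wooden trough into the grey tub at the trough's open end. Then lay the plain cardboard tube in the emptied trough, clear of the headstock, and let go of it; take hold of it again near its free end (the end away from the headstock) and slide it into the headstock's bore until the first of the tube's two dark bands sits right at the headstock's face, and leave it there. Leave the rolling pin, the mug and the jar where they are.

Things in the scene. Friction and masses are not known exactly. Their poses are not given: they have to be found in the camera images.
- trough (a point): Middle of the trough floor of the fixed wooden forming stand, 130 mm above the table. y runs along the trough to the headstock, z up, x across. Flat floor 110 mm wide, 340 mm long (y -170 to +170), open at -y, where it ends above the tub. Two rails, 10 mm high, 14 mm wide, run along it with inner edges at x = -21.5 and +21.5 mm; nothing higher at the sides.
- mouth (a point): Centre of the bore's mouth in the face of the headstock, a wooden block closing the trough's y = +170 mm end: 110 mm wide, 90 mm thick (along y), top 100 mm above the trough floor. Axes as trough; 25.5 mm above that floor. The round bore, 54 mm in diameter with a small chamfer, goes right through. A tube lying between the rails is already in line with it.
- tub_floor (a point): Centre of the inner floor (6 mm above the table) of the open grey plastic tub, fixed in place, standing just beyond the open (-y) end of the trough; axes nearly as trough. Outside 170 mm (x) by 200 mm (y), walls 6 mm thick, rim 107 mm above this point, 17 mm lower than the trough floor.
- chunk_block_center (a point): Centre of a loose brown dry clay offcut lying in the trough between the rails: a block 36 mm wide (x), 62 mm long (y, along the trough), 34 mm high. About 0.13 kg.
- chunk_coil_center (a point): Centre of a loose brown dry clay offcut lying in the trough between the rails: a stubby round coil end, 40 mm thick, 60 mm long along its y (along the trough). About 0.12 kg.
- chunk_corner_center (a point): Near the centre of a loose brown dry clay offcut between the rails: L-shaped from above, 38 mm wide (x), 64 mm long (y, along the trough), 32 mm high; long leg 18 mm wide on the -x side, short leg sticking out to +x at y -32 to -6 mm. About 0.10 kg. The order of the three offcuts along the trough varies.
- tube_center (a point): Centre of the loose plain cardboard tube (0.14 kg), 50 mm in diameter, 200 mm long along x, lying beyond the stand, roughly parallel to the trough. y and z turn as it rolls. Two dark bands 12 mm wide, middles 75 mm from the nearer end; either end may go in. With the first band at the face this point is 25 mm out from the mouth, on the bore's axis.
- rolling_pin_center (a point): Bystander: centre of a wooden rolling pin with a thin handle at each end, barrel 48 mm thick and 130 mm long, 214 mm overall along its x axis. It lies beyond the stand beside the tube; which of the two lies left varies.
- mug: Bystander: white mug, 80 mm wide, 90 mm high; origin under its centre.
- jar: Bystander: white jar with a steel lid, 76 mm wide, 100 mm high; origin under its centre.
There are look-alikes about, which are no part of the job. What is shaped like the part that bears chunk_corner_center but green, pink or yellow is not meant.

How it is judged:
By the outcome, as a careful person would: the job done as asked, in the order asked, and still so for the second after the job is handed in, with the robot touching nothing.
It also fails if it takes over 61 s, if anything falls off the work surface, if the arm or the gripper's body presses on something with over 40 N, if the wrist force passes 120 N, or if a joint passes its speed limit or range.

## Robot

A 6-joint arm with a two-finger parallel gripper is mounted at the origin on the work surface. World frame = base frame: x ahead of the robot, y to its left, z up, the work surface at z = 0. Lengths are in mm, angles in rad, forces in N, time in s.
With the tool pointing down it reaches from about 400 to 925 mm from the base axis. Payload 12.5 kg.
Tool frame: the origin (TCP) lies at the very end of the fingers, on their centre line; the grasp point (between the pads) lies 19 mm behind it; z points along the fingers, x is the direction in which the jaws open and shut, and the axes are right-handed (so a half turn about z gives the same grasp; the last joint's range is limited). The gripper opens to 95 mm and grips with 3 to 60 N. Pads are 20 mm wide; open, the fingers measure 119 mm over their backs; the gripper's body (75 mm by 180 mm) begins 59 mm behind the grasp point.
Start: joints at [1.104, 0.491, 1.559, -0, 1.092, -0.106], TCP at [220.624, 584.784, 214.661] pointing down, gripper open.
Joint ranges: [-3.1, 3.1], [-0.84, 2.19], [0.05, 2.79], [-1.13, 4.28], [0.06, 2.93], [-2.69, 2.69]. Speed limits (rad/s): [2.22, 2.22, 2.79, 3.14, 3.14, 3.14].

## Interface

Orientations are given as [roll, pitch, yaw] about the fixed x, y, z axes, in that order (R = Rz(yaw) Ry(pitch) Rx(roll)).
In Python, from cell import env gives the robot as it stands.
- The arm moves only by the tool arm_command, never from a script. Its argument "motion" is one flat list of numbers, 7 for each row, row after row: the opening, from -1 (shut) to 1 (fully open), then the shift along the tool's x, y, z in mm, then the turn, a rotation vector about the tool's x, y, z in degrees. In form: [fingers, dx, dy, dz, rx, ry, rz, fingers, dx, dy, dz, rx, ry, rz, ...]. A call has 1 to 20 rows; each row is the pose to reach, as a shift and turn from the pose commanded when the call began, along the tool's axes at that moment; what a row does not reach only later rows make up. A row lasts 1/10 s, in which the tool goes at most 50 mm and 8.59 degrees, less where a joint would pass 70% of its speed; a pose out of reach is approached as far as the arm can. A call with a gripper value outside its range is refused whole. The fingers move at their own pace and stop on an object; the grip force is fixed at half the most. Time passes only in rows, so rows that repeat a pose let the fingers close. It gives the time, the measured TCP pose, the force and the opening at its end, in the units of the state.
- env.state(): the state, without advancing time (a new reading comes with each control period).
- env.read_camera(name): name is "scene" or "top"; returns (picture, depth): 420x560x3 uint8, red, green, blue; 420x560 float32, mm along the optical axis (not along the pixel's ray), 0 where there is no reading.
- env.calibration(name): a dict with "fx", "fy", "cx", "cy" (pixels), "cam_to_world" (4x4, takes a point from camera to world coordinates). Camera axes: x right, y down, z forward; pixel columns grow to the right and rows downward; lengths in mm; the calibration is good to about 2 mm. A picture is of the moment at which its call begins. calibration takes no time and is no camera call.
- env.job_done(): hands the job in, once; it reports no verdict.
Trained networks look in the newest picture that a camera, given by its name, has taken for a name from the list of things; names that differ only in an ending like _2 or _b are one class to them, and where a whole thing is asked for, a point or a joint stands for the part that bears it (a point fixed in the world has none). Each returns a list of dicts, best first, with "confidence" (0 to 1); they miss things now and then, are a little off and sometimes report something else, mostly with a low value. They report only what shows in the picture. A call takes as long as a camera call. They do not tell look-alikes from the thing itself.
- env.recognise(camera, label): "location" ([column, row] in pixels, amid what is visible of it).
- env.silhouettes(camera, label): "region" (420x560 bool, what is visible of it) and "location" ([column, row] in pixels, amid what is visible of it).
- env.spot_point(camera, label): "location" ([column, row] in pixels: a listed point, or the origin of a listed thing).
The state is a dict: "t": time; "joints": joint angles; "qvel": joint speeds; "tau": joint torques, N m; "eef_pos": TCP position; "tcp_rot": TCP orientation; "ft_force": force on the tool from outside, world axes, zero at the start; "moment": the same for the moment, N m; "opening": opening from 0.0 (shut) to 1.0 (fully open).
Only numpy, scipy, OpenCV 4.12 (cv2) and the standard library are available. Lean on these libraries where they do the work, as an engineer would, in place of code of your own. Each camera call takes 0.05 s, during which the arm holds its last target.

## Working session

There is one attempt and no reset: what is moved stays moved. The work goes in short steps, Python scripts to look and compute and a tool call to move; the robot and the scene stay as the last step left them, time stands still between calls to the robot, and variables do not carry over. Pictures are saved under pics/ and viewed, and the job is handed in when it is done.

Besides the shell and the picture viewer there is one more tool, called as name(argument=value, ...) on one line, values as JSON. arm_command: Moves the arm, as the interface text tells. Its arguments: {"type":"object","properties":{"motion":{"type":"array","items":{"type":"number"}}},"required":["motion"]}

```bash
ls; mkdir -p pics; python3 - <<'E'
from cell import env
import cv2,numpy as np
for c in ("scene","top"):
    p,d=env.read_camera(c); cv2.imwrite(f"pics/{c}0.png",p[:,:,::-1]); k=env.calibration(c)
    np.save(f"{c}d.npy",d);print(c,k)
s=env.state();print(s)
E
```

```text
pics
scene {'fx': 527.6254748556593, 'fy': 527.6254748556593, 'cx': 272.6082639514803, 'cy': 199.22827403854544, 'cam_to_world': array([[ 7.23674247e-01,  4.12611222e-01, -5.53215658e-01,
         1.21019086e+03],
       [ 6.89979490e-01, -4.15178056e-01,  5.92921146e-01,
        -7.06316864e+02],
       [ 1.49629177e-02, -8.10789221e-01, -5.85146947e-01,
         8.23746972e+02],
       [ 0.00000000e+00,  0.00000000e+00,  0.00000000e+00,
         1.00000000e+00]])}
top {'fx': 443.0776383510091, 'fy': 443.0776383510091, 'cx': 280.482459468591, 'cy': 208.85730350101306, 'cam_to_world': array([[-4.69292086e-02, -9.69876305e-01,  2.39034728e-01,
         2.88095640e+02],
       [-9.98890850e-01,  4.64844907e-02, -7.50079711e-03,
         3.67903286e+01],
       [-3.83656222e-03, -2.39121610e-01, -9.70982048e-01,
         1.11009174e+03],
       [ 0.00000000e+00,  0.00000000e+00,  0.00000000e+00,
         1.00000000e+00]])}
{'t': 0.1, 'joints': array([ 1.10440099e+00,  4.91472388e-01,  1.55935690e+00,  7.29524788e-06,
        1.09168638e+00, -1.05603988e-01]), 'qvel': array([-0.00081966, -0.00246208, -0.00193871,  0.00082109,  0.00147262,
        0.00092445]), 'tau': array([ 3.20019666e-03, -6.13625336e+01, -2.58607525e+01,  6.94468338e-02,
        4.70595877e-02, -3.44924081e-05]), 'eef_pos': array([220.5251497 , 584.59310911, 214.14777447]), 'tcp_rot': array([-3.14148893e+00,  9.17191639e-04,  1.21000166e+00]), 'ft_force': array([0.00735958, 0.34210255, 0.62208075]), 'moment': array([ 0.04917526, -0.09084485,  0.05637181]), 'opening': 0.9958776517890291}
```

View pics/scene0.png

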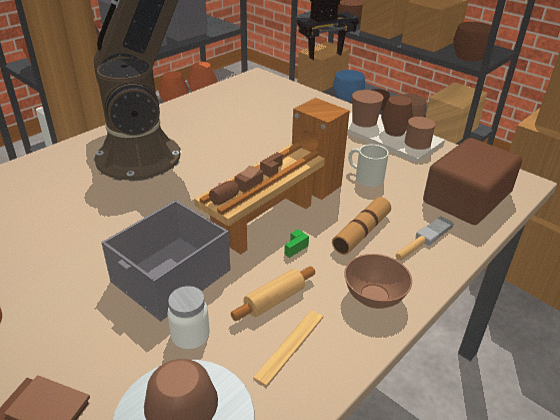

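View pics/top0.png

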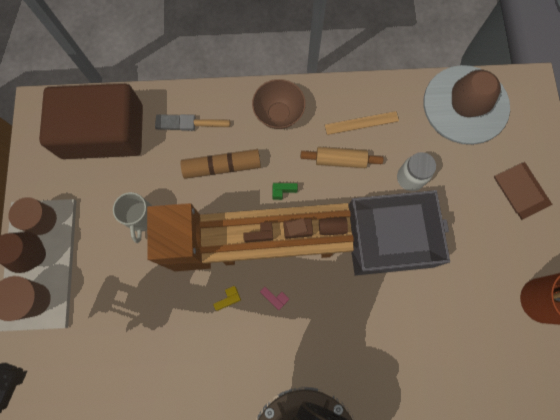

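The scene view shows three brown offcuts in the trough (about 225-270, 160-190), the tub left of it (165, 260), and the banded tube (362, 225) between the mug and the pin. In the top view the trough spans columns 200-352 at row ~232, with the headstock at (175, 235), the tube at (220, 163), the pin at (342, 157), and green, pink and yellow L decoys.

```bash
cat > h.py <<'E'
from cell import env
import numpy as np,cv2
def cloud(c,d):
    k=env.calibration(c);v,u=np.mgrid[0:420,0:560]
    P=np.stack([(u-k['cx'])/k['fx']*d,(v-k['cy'])/k['fy']*d,d,np.ones_like(d)],-1)
    return (P@k['cam_to_world'].T)[...,:3]
def ray(c,px,z):
    k=env.calibration(c);T=k['cam_to_world'];r=T[:3,:3]@np.array([(px[0]-k['cx'])/k['fx'],(px[1]-k['cy'])/k['fy'],1])
    return T[:3,3]+r*(z-T[2,3])/r[2]
E
python3 - <<'E'
from h import *
np.set_printoptions(precision=1,suppress=True)
D={c:np.load(c+'d.npy') for c in('scene','top')}
C={c:cloud(c,D[c]) for c in D}
z={'trough':130,'mouth':155.5,'tub_floor':6,'chunk_block_center':147,'chunk_coil_center':150,'chunk_corner_center':146,'tube_center':25,'rolling_pin_center':24}
for n,zz in z.items():
  for c in D:
    for r in env.spot_point(c,n)[:3]:
        print(n,c,round(r['confidence'],2),np.round(r['location']),ray(c,r['location'],zz), C[c][int(r['location'][1]),int(r['location'][0])])
T=C['top'].reshape(-1,3)
# tube
for c in D:
  for n in ('tube_center','chunk_block_center','chunk_coil_center','chunk_corner_center'):
    for r in env.silhouettes(c,n)[:2]:
      m=r['region']&(D[c]>0);p=C[c][m];ctr=np.median(p,0);xy=p[:,:2]-ctr[:2]
      w,v=np.linalg.eigh(np.cov(xy.T)); a=v[:,1]*np.sign(v[1,1]); s=xy@a
      print(n,c,round(r['confidence'],2),m.sum(),ctr,'yaw',np.degrees(np.arctan2(a[1],a[0])),'ext',np.percentile(s,[1,99]),'zmax',np.percentile(p[:,2],[2,50,98]))
E
```

```text
trough scene 0.7 [266. 175.] [473.4  57.5 130. ] [474.7  53.7 134.6]
trough top 0.94 [277. 232.] [475.   39.2 130. ] [476.4  39.6 129.1]
mouth scene 0.83 [309. 137.] [456.1 234.9 155.5] [446.4 243.6 149.4]
mouth top 0.58 [197. 235.] [473.2 214.9 155.5] [480.1 221.5 130.9]
tub_floor scene 0.89 [172. 271.] [ 466.8 -233.2    6. ] [ 558.2 -292.9  108.3]
tub_floor top 0.86 [386. 237.] [ 473.3 -234.6    6. ] [ 474.2 -234.5    5.4]
chunk_block_center scene 0.76 [251. 180.] [481.1   0.4 147. ] [496.3 -17.1 163.8]
chunk_block_center scene 0.61 [369. 180.] [676.7 190.7 147. ] [577.8 353.1  24.4]
chunk_block_center top 0.87 [295. 228.] [479.1  -0.4 147. ] [476.2   2.2 166.8]
chunk_block_center top 0.71 [257. 230.] [478.4  83.1 147. ] [483.2  84.4 128.8]
chunk_block_center top 0.18 [409. 178.] [ 583.4 -266.5  147. ] [ 607.1 -290.4   69.6]
chunk_coil_center top 0.92 [335. 226.] [480.9 -88.3 150. ] [478.2 -84.6 169.2]
chunk_corner_center scene 0.82 [296. 241.] [700.7 -89.6 146. ] [615.5  12.8  34. ]
chunk_corner_center scene 0.74 [273. 162.] [463.1  93.6 146. ] [479.9  75.3 163.9]
chunk_corner_cen
[... 1200 characters left out ...]
6 35.7]
chunk_corner_center scene 0.86 339 [475.1  63.6 159.2] yaw 106.94494281298735 ext [-18.2  45.2] zmax [135.7 159.2 165.4]
tube_center top 0.68 1539 [676.6 176.7  44.4] yaw 96.63708222512697 ext [-98.1  98.2] zmax [ 9.1 44.4 51.2]
chunk_block_center top 0.97 514 [476.1  -6.  163.8] yaw 95.46723583750227 ext [-31.  30.] zmax [135.9 163.8 168.6]
chunk_coil_center top 0.65 460 [478.1 -82.7 164.2] yaw 90.60094839194007 ext [-30.2  28.9] zmax [148.3 164.2 170. ]
chunk_corner_center top 0.9 318 [338.8 161.5  30.5] yaw 125.95683032713957 ext [-27.1  38.8] zmax [-2.3 30.5 34.7]
chunk_corner_center top 0.8 392 [467.9  73.2 160.2] yaw 109.17913804379593 ext [-26.   37.5] zmax [133.9 160.2 164. ]
```

```bash
python3 - <<'E'
from h import *
np.set_printoptions(precision=1,suppress=True)
D=np.load('topd.npy');P=cloud('top',D)
# headstock top z~230, rails top z~140
for lo,hi,name in((224,236,'head'),(136,144,'rail'),(126,134,'floor'),(108,118,'rim'),(3,9,'tubfloor')):
    m=((P[...,2]>lo)&(P[...,2]<hi)&(D>0))
    if name=='tubfloor': m[:,:350]=0;m[:,450:]=0;m[:190]=0;m[275:]=0
    m=m.astype(np.uint8)
    n,l,st,ce=cv2.connectedComponentsWithStats(m)
    for i in range(1,n):
        if st[i,4]>60:
            q=P[l==i]; print(name,st[i],'min area',cv2.minAreaRect(q[:,:2].astype(np.float32)),np.median(q[:,2]))
E
```

```text
head [ 147  203   46   57 2407] min area ((471.15618896484375, 257.498779296875), (111.17892456054688, 91.16453552246094), 2.016648054122925) 228.66097582242162
head [301 407  37  13 110] min area ((115.0625, -22.502525329589844), (66.1027603149414, 21.00871467590332), 87.78353118896484) 229.91540877832495
rail [457  76  37  34 123] min area ((784.55419921875, -440.70306396484375), (97.2801284790039, 47.97612380981445), 39.10595703125) 139.5545153684085
rail [196 210 155  20 881] min area ((506.2339172363281, 46.99249267578125), (17.99036979675293, 346.6329040527344), 2.406956672668457) 139.00150609656396
rail [198 235 156  23 970] min area ((447.5743103027344, 43.62646484375), (25.335811614990234, 343.36444091796875), 2.928819417953491) 139.01660237920743
rail [550 275  10  40  98] min area ((311.3391418457031, -550.8021240234375), (19.3001766204834, 83.50364685058594), 78.11426544189453) 139.21704486338763
floor [455  80  39  33 125] min area ((779.4967651367188, -441.95001220703125), (101.85111999511719, 50.42672348022461), 47.82899856567383) 129.67059180047806
floor [199 203 150 
[... 1157 characters left out ...]
.14481353759766, 41.007083892822266), 44.864715576171875) 114.24070887059042
rim [352 190  98  81 903] min area ((473.66748046875, -247.44686889648438), (170.57980346679688, 211.65725708007812), 2.99908447265625) 111.77847048894478
rim [  4 232  25  34 132] min area ((466.80291748046875, 628.950927734375), (40.54948806762695, 77.20651245117188), 77.1800308227539) 113.00153400445822
rim [544 273  16  48 113] min area ((309.1654052734375, -557.953125), (32.520233154296875, 103.25694274902344), 79.54496765136719) 113.05103424618937
tubfloor [ 357  203   75   65 3125] min area ((479.4330139160156, -252.9682159423828), (149.4121856689453, 168.85794067382812), 2.9943361282348633) 5.500642480935767
```

```bash
cat >> h.py <<'E'
from scipy.spatial.transform import Rotation as R
def rel(*targets):
    """targets: (x,y,z,yaw_deg) world, tool down -> tool axes shift, rotvec"""
    s=env.state();R0=R.from_euler('xyz',s['tcp_rot'])
    print('t',round(s['t'],2),'pos',np.round(s['eef_pos'],1),'rpy',np.round(np.degrees(s['tcp_rot']),1),'F',np.round(s['ft_force'],1),'op',round(s['opening'],3),'q',np.round(s['joints'],2))
    for x,y,z,w in targets:
        d=R0.inv().apply(np.array([x,y,z])-s['eef_pos'])
        rv=np.degrees((R0.inv()*R.from_euler('xyz',[180,0,w],degrees=True)).as_rotvec())
        print((x,y,z,w),'->',np.round(d,1),np.round(rv,1))
E
python3 - <<'E'
from h import *
rel((220,585,340,69.3),(475.3,138,340,1.9),(475.3,138,180,1.9))
D=np.load('topd.npy');P=cloud('top',D)
m=(P[...,2]>150)&(P[...,2]<175)&(abs(P[...,0]-478)<30)&(P[...,1]<205)&(P[...,1]>-130)
m=m.astype(np.uint8);n,l,st,ce=cv2.connectedComponentsWithStats(m)
for i in range(1,n):
    if st[i,4]>30: q=P[l==i];print(st[i,4],q.min(0).round(),q.max(0).round())
m=(P[...,2]>35)&(P[...,2]<60)&(abs(P[...,0]-676)<45)&(abs(P[...,1]-175)<120)
q=P[m];print('tube',cv2.minAreaRect(q[:,:2].astype(np.float32)),np.percentile(q[:,2],[5,50,99]))
E
```

```text
t 1.3 pos [220.6 584.8 214.7] rpy [-180.    -0.    69.3] F [-0.3 -0.4 -0.3] op 1.001 q [ 1.1   0.49  1.56  0.    1.09 -0.11]
(220, 585, 340, 69.3) -> [   0.    -0.7 -125.3] [-0. -0.  0.]
(475.3, 138, 340, 1.9) -> [-328.1  396.  -125.4] [-0.  -0.  67.4]
(475.3, 138, 180, 1.9) -> [-328.1  396.    34.6] [-0.  -0.  67.4]
461 [ 461. -114.  150.] [500. -54. 173.]
477 [460. -37. 150.] [499.  24. 172.]
362 [457.  50. 150.] [496. 114. 166.]
tube ((683.4745483398438, 176.82508850097656), (47.63301086425781, 200.66030883789062), 6.4781389236450195) [37.06080753 45.61655968 51.90501927]
```

arm_command(motion=[-0.79,0,0,-40,0,0,0,-0.79,0,0,-85,0,0,0,-0.79,0,0,-125,0,0,0,-0.79,-25,30,-125,0,0,6,-0.79,-58,70,-125,0,0,14,-0.79,-90,110,-125,0,0,22,-0.79,-123,150,-125,0,0,30,-0.79,-155,190,-125,0,0,38,-0.79,-188,230,-125,0,0,46,-0.79,-220,270,-125,0,0,54,-0.79,-253,310,-125,0,0,61,-0.79,-285,350,-125,0,0,67.4,-0.79,-310,378,-125,0,0,67.4,-0.79,-328,396,-125,0,0,67.4,-0.79,-328,396,-125,0,0,67.4,-0.79,-328,396,-90,0,0,67.4,-0.79,-328,396,-50,0,0,67.4,-0.79,-328,396,-10,0,0,67.4,-0.79,-328,396,20,0,0,67.4,-0.79,-328,396,30,0,0,67.4])

```text
t: 3.3
eef_pos: [474.0, 138.6, 182.4]
tcp_rot: [3.141, 0.004, 0.034]
ft_force: [0.1, 0.1, 0.2]
opening: 0.107
```

```bash
python3 - <<'E'
from h import *
c=np.array([478.5,43]);a=np.radians(1.9);f=lambda y:c+y*np.array([-np.sin(a),np.cos(a)])
L=[]
rel((*f(95),136,1.9),(*f(0),136,1.9),(*f(-195),136,1.9))
for c in("scene","top"):
    p,d=env.read_camera(c); cv2.imwrite(f"pics/{c}1.png",p[:,:,::-1])
E
```

```text
t 3.3 pos [474.  138.6 182.4] rpy [180.    0.2   2. ] F [0.1 0.1 0.2] op 0.107 q [0.15 0.35 1.91 0.   0.89 0.12]
(np.float64(475.35025805309), np.float64(137.94777051446692), 136, 1.9) -> [ 1.5  0.7 46.4] [0.  0.2 0.1]
(np.float64(478.5), np.float64(43.0), 136, 1.9) -> [ 1.4 95.7 46.4] [0.  0.2 0.1]
(np.float64(484.9652597857626), np.float64(-151.89279210864265), 136, 1.9) -> [  1.2 290.7  46.4] [0.  0.2 0.1]
```

View pics/scene1.png

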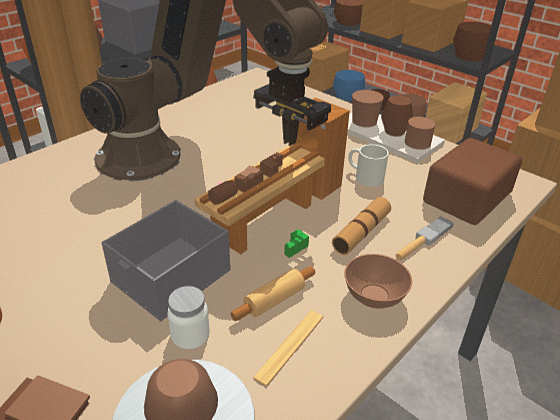

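The fingers hang over the trough near (290, 135), behind the L-piece and clear of the headstock. Descending and pushing.

arm_command(motion=[-0.79,1.5,0,20,0,0,0,-0.79,1.5,0,36,0,0,0,-0.79,1.5,0,46,0,0,0,-0.79,1.5,0,46,0,0,0,-0.79,1.5,10,46,0,0,0,-0.79,1.5,22,46,0,0,0,-0.79,1.5,36,46,0,0,0,-0.79,1.5,52,46,0,0,0,-0.79,1.5,68,46,0,0,0,-0.79,1.5,84,46,0,0,0,-0.79,1.5,100,46,0,0,0,-0.79,1.5,116,46,0,0,0,-0.79,1.5,132,46,0,0,0,-0.79,1.5,132,46,0,0,0])

```text
t: 4.8
eef_pos: [481.4, 4.1, 139.0]
tcp_rot: [3.141, -0.001, 0.031]
ft_force: [0.5, 0.3, -0.1]
opening: 0.106
```

```bash
python3 - <<'E'
from h import *
rel((485,-152,136,1.9))
for c in("scene",):
    p,d=env.read_camera(c); cv2.imwrite(f"pics/{c}2.png",p[:,:,::-1])
E
```

```text
t 4.8 pos [481.4   4.1 139. ] rpy [180.   -0.    1.8] F [ 0.5  0.3 -0.1] op 0.106 q [-0.13  0.39  1.99 -0.    0.76 -0.16]
(485, -152, 136, 1.9) -> [ -1.3 156.1   3.1] [ 0.  -0.  -0.1]
```

View pics/scene2.png

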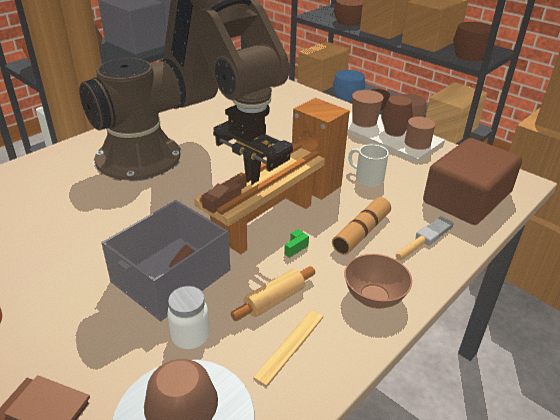

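The coil has dropped into the tub (180, 255). The block and L-piece are stacked in line at (225, 188). Pushing on.

arm_command(motion=[-0.79,-1,12,2,0,0,0,-0.79,-1,28,2,0,0,0,-0.79,-1,44,2,0,0,0,-0.79,-1,60,2,0,0,0,-0.79,-1,76,2,0,0,0,-0.79,-1,92,2,0,0,0,-0.79,-1,110,2,0,0,0,-0.79,-1,130,2,0,0,0,-0.79,-1,150,2,0,0,0,-0.79,-1,168,2,0,0,0,-0.79,-1,168,2,0,0,0,-0.79,-1,168,2,0,0,0])

```text
t: 6.05
eef_pos: [485.6, -161.7, 136.4]
tcp_rot: [-3.141, 0.0, 0.033]
ft_force: [0.3, -0.3, 0.4]
opening: 0.108
```

```bash
python3 - <<'E'
from h import *
rel((485,-152,136,1.9))
for c in("scene",):
    p,d=env.read_camera(c); cv2.imwrite(f"pics/{c}3.png",p[:,:,::-1])
E
```

```text
t 6.05 pos [ 485.6 -161.7  136.4] rpy [-180.     0.     1.9] F [ 0.3 -0.3  0.4] op 0.108 q [-0.45  0.43  1.92  0.    0.79 -0.48]
(485, -152, 136, 1.9) -> [-0.3 -9.7  0.4] [-0.  0. -0.]
```

View pics/scene3.png

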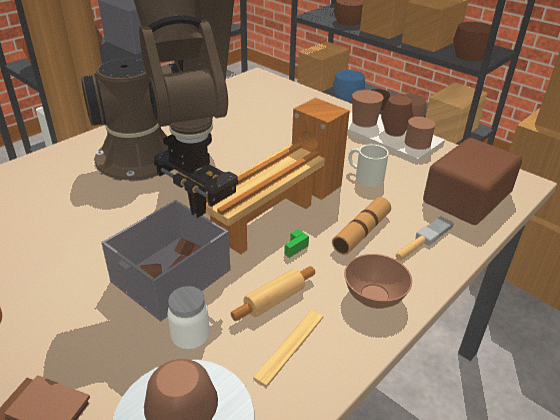

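The trough is empty. Offcuts show in the tub at (183, 247) and (150, 268). Refining the tube's axis before grasping.

```bash
python3 - <<'E'
from h import *
from scipy.optimize import least_squares
for c in('top','scene'):
    D=np.load(c+'d.npy');P=cloud(c,D).reshape(-1,3)
    m=(P[:,2]>8)&(P[:,2]<60)&(abs(P[:,0]-683)<50)&(abs(P[:,1]-177)<98)
    q=P[m]
    def f(v):
        x0,y,k,z=v[0],0,v[1],v[2]
        ax=x0+k*(q[:,1]-177);n=1/np.sqrt(1+k*k)
        return np.hypot((q[:,0]-ax)*n,q[:,2]-z)-25
    r=least_squares(f,[683,-.11,25],loss='soft_l1',f_scale=2)
    print(c,r.x,np.degrees(np.arctan(-r.x[1])),np.median(abs(r.fun)), q[:,1].min(),q[:,1].max())
    m=(P[:,2]>15)&(P[:,2]<60)&(abs(P[:,0]-683)<50)&(abs(P[:,1]-177)<130);y=P[m][:,1];print(np.percentile(y,[.3,99.7]))
p,d=env.read_camera('top');P=cloud('top',d);cv2.imwrite('pics/top3.png',p[:,:,::-1])
rel((485,-162,260,1.9),(683.5,177,260,6.5),(683.5,177,80,6.5))
E
```

```text
top [ 6.84976033e+02 -1.03715910e-01  2.36941418e+01] 5.921312654368737 1.1128719522521067 79.13015139338239 274.4734675418773
[ 76.55053349 275.55291926]
scene [ 6.83374511e+02 -9.52683527e-02  2.65746836e+01] 5.442050065357784 1.0403938837618725 79.05011378756114 274.9703294218061
[ 75.48300958 280.27994083]
t 6.15 pos [ 485.7 -161.1  136.5] rpy [-180.    0.    2.] F [0.2 0.8 0.5] op 0.108 q [-0.45  0.43  1.92  0.    0.79 -0.48]
(485, -162, 260, 1.9) -> [  -0.8    0.9 -123.5] [-0.   0.   0.1]
(683.5, 177, 260, 6.5) -> [ 209.2 -331.1 -123.4] [-0.   0.  -4.5]
(683.5, 177, 80, 6.5) -> [ 209.2 -331.1   56.6] [-0.   0.  -4.5]
```

View pics/top3.png

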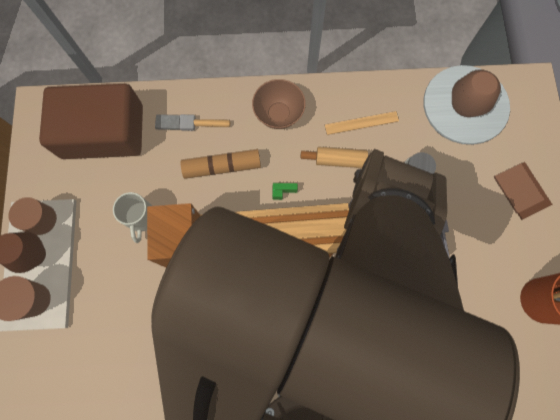

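The arm hides the tub in the top view; the tube is unmoved at (220, 163). Axis: centre (684, 177), yaw 5.7°. Moving above it.

arm_command(motion=[0.7,0,0,-40,0,0,0,0.7,0,0,-85,0,0,0,0.7,0,0,-124,0,0,0,0.7,14,-22,-124,0,0,-1,0.7,36,-56,-124,0,0,-2,0.7,58,-92,-124,0,0,-3,0.7,80,-128,-124,0,0,-3.8,0.7,104,-164,-124,0,0,-3.8,0.7,126,-200,-124,0,0,-3.8,0.7,150,-236,-124,0,0,-3.8,0.7,172,-272,-124,0,0,-3.8,0.7,192,-304,-110,0,0,-3.8,0.7,204,-324,-80,0,0,-3.8,0.7,209.5,-331,-40,0,0,-3.8,0.7,209.5,-331,-5,0,0,-3.8,0.7,209.5,-331,25,0,0,-3.8,0.7,209.5,-331,45,0,0,-3.8,0.7,209.5,-331,50,0,0,-3.8,0.7,209.5,-331,50,0,0,-3.8])

```text
t: 8.05
eef_pos: [683.8, 176.7, 86.3]
tcp_rot: [-3.142, 0.001, 0.101]
ft_force: [0.4, -0.1, 1.2]
opening: 0.851
```

```bash
python3 - <<'E'
from h import *
for c in("scene",'top'):
    p,d=env.read_camera(c); cv2.imwrite(f"pics/{c}4.png",p[:,:,::-1]);np.save(c+'4.npy',d)
rel((684,177,14,5.7))
E
```

```text
t 8.15 pos [684.6 176.6  88. ] rpy [-1.8e+02 -1.0e-01  5.8e+00] F [0.3 0.6 0.2] op 0.854 q [0.16 0.73 1.45 0.   0.95 0.06]
(684, 177, 14, 5.7) -> [-0.7 -0.5 74. ] [-0.  -0.1  0.1]
```

View pics/scene4.png

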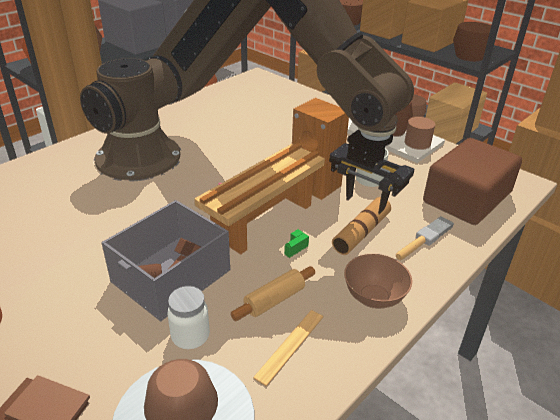

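View pics/top4.png

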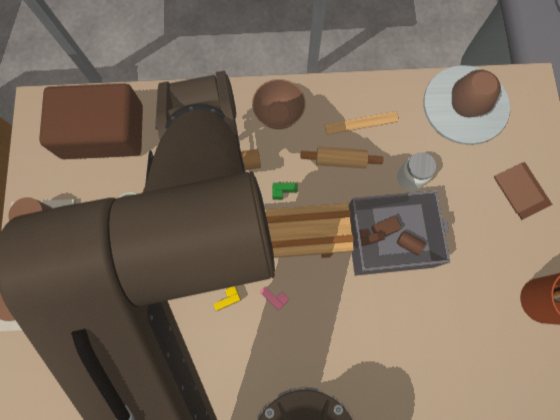

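All three offcuts lie in the tub, at (373, 238), (388, 227) and (411, 242). The fingers straddle the tube. Descend and close.

arm_command(motion=[0.7,0,0,20,0,0,0,0.7,0,0,45,0,0,0,0.7,0,0,63,0,0,0,0.7,0,0,71.5,0,0,0,0.7,0,0,71.5,0,0,0,-0.2,0,0,71.5,0,0,0,-0.2,0,0,71.5,0,0,0,-0.2,0,0,71.5,0,0,0,-0.2,0,0,71.5,0,0,0,-0.2,0,0,71.5,0,0,0,-0.2,0,0,71.5,0,0,0,-0.2,0,0,71.5,0,0,0])

```text
t: 9.35
eef_pos: [684.4, 176.2, 15.6]
tcp_rot: [-3.142, -0.001, 0.1]
ft_force: [-0.8, 0.0, 4.5]
opening: 0.519
```

```bash
python3 - <<'E'
from h import *
c=np.array([478.5,43]);a=np.radians(1.9);f=lambda y:c+y*np.array([-np.sin(a),np.cos(a)])
rel((684,177,250,5.7),(*f(20),250,1.9),(*f(20),144,1.9))
E
```

```text
t 9.35 pos [684.4 176.2  15.6] rpy [-180.    -0.     5.7] F [-0.8  0.   4.5] op 0.519 q [0.16 0.82 1.49 0.   0.83 0.06]
(684, 177, 250, 5.7) -> [-1.000e-01 -8.000e-01 -2.344e+02] [-0. -0.  0.]
(np.float64(477.8368964322295), np.float64(62.98900431883514), 250, 1.9) -> [-216.7   92.  -234.6] [-0.  -0.   3.8]
(np.float64(477.8368964322295), np.float64(62.98900431883514), 144, 1.9) -> [-216.7   92.  -128.6] [-0.  -0.   3.8]
```

Holding at 49 mm. Lift, shift in y first so the tube end clears the headstock, then over the trough.

arm_command(motion=[-0.2,0,0,-15,0,0,0,-0.2,0,0,-45,0,0,0,-0.2,0,15,-80,0,0,0,-0.2,0,40,-120,0,0,0,-0.2,0,65,-160,0,0,0,-0.2,-5,85,-185,0,0,1,-0.2,-25,92,-190,0,0,2,-0.2,-55,92,-190,0,0,3,-0.2,-85,92,-190,0,0,3.8,-0.2,-115,92,-190,0,0,3.8,-0.2,-145,92,-190,0,0,3.8,-0.2,-175,92,-190,0,0,3.8,-0.2,-200,92,-190,0,0,3.8,-0.2,-213,92,-190,0,0,3.8,-0.2,-216.5,92,-180,0,0,3.8,-0.2,-216.5,92,-165,0,0,3.8,-0.2,-216.5,92,-155,0,0,3.8,-0.2,-216.5,92,-155,0,0,3.8])

```text
t: 11.15
eef_pos: [478.0, 63.0, 168.6]
tcp_rot: [-3.141, 0.002, 0.034]
ft_force: [1.0, 1.1, -1.7]
opening: 0.518
```

```bash
python3 - <<'E'
from h import *
c=np.array([478.5,43]);a=np.radians(1.9);f=lambda y:c+y*np.array([-np.sin(a),np.cos(a)])
for c in("scene",'top'):
    p,d=env.read_camera(c); cv2.imwrite(f"pics/{c}5.png",p[:,:,::-1]);np.save(c+'5.npy',d)
rel((*f(20),145,1.9))
cv2.imwrite('pics/crop5.png',cv2.resize(cv2.imread('pics/scene5.png')[80:260,170:380],None,fx=3.5,fy=3.3,interpolation=3)[:600,:800])
E
```

```text
Traceback (most recent call last):
numpy._core._exceptions._UFuncNoLoopError: ufunc 'add' did not contain a loop with signature matching types (dtype('<U3'), dtype('float64')) -> None
```

```bash
python3 - <<'E'
from h import *
rel((477.8,63,145,1.9))
cv2.imwrite('pics/crop5.png',cv2.resize(cv2.imread('pics/scene5.png')[80:260,170:380],None,fx=3.5,fy=3.3,interpolation=3)[:600,:800])
E
```

```text
t 11.25 pos [478.4  63.  169.9] rpy [-180.     0.     1.9] F [ 1.  -0.9 -2.5] op 0.522 q [-0.01  0.35  1.95  0.    0.84 -0.04]
(477.8, 63, 145, 1.9) -> [-0.6 -0.  24.9] [-0.  0.  0.]
```

View pics/crop5.png

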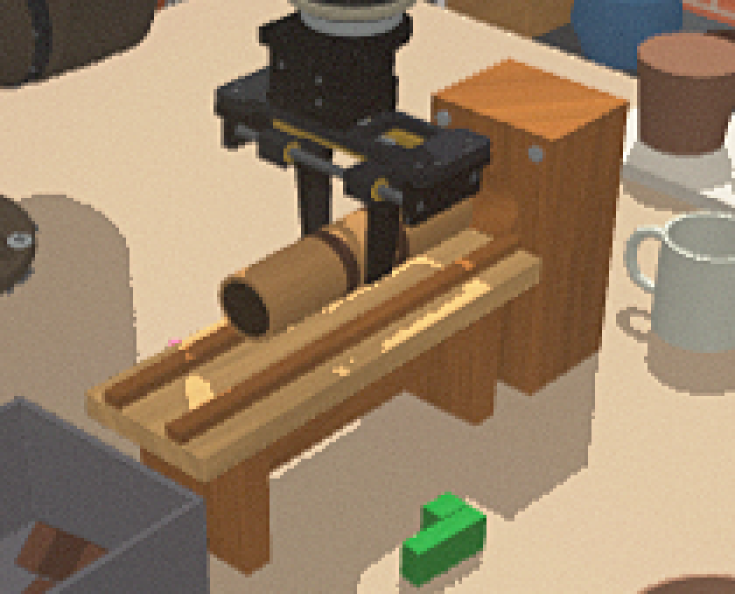

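The tube hangs above the trough in line with it, with bands either side of the fingers and its end clear of the headstock. Lowering.

arm_command(motion=[-0.2,-0.3,0,8,0,0,0,-0.2,-0.3,0,15,0,0,0,-0.2,-0.3,0,19,0,0,0,-0.2,-0.3,0,22,0,0,0,-0.2,-0.3,0,22,0,0,0])

```text
t: 11.75
eef_pos: [477.5, 63.0, 147.7]
tcp_rot: [-3.142, 0.001, 0.034]
ft_force: [-0.2, -0.7, -1.4]
opening: 0.523
```

```bash
python3 - <<'E'
from h import *
rel((477.8,63,145,1.9))
p,d=env.read_camera('scene')
cv2.imwrite('pics/crop6.png',cv2.resize(p[80:260,170:380,::-1],None,fx=3.5,fy=3.3,interpolation=3)[:600,:800])
E
```

```text
t 11.75 pos [477.5  63.  147.7] rpy [-180.     0.     1.9] F [-0.2 -0.7 -1.4] op 0.523 q [-0.01  0.38  1.98  0.    0.78 -0.04]
(477.8, 63, 145, 1.9) -> [ 0.3 -0.   2.7] [-0.  0.  0.]
```

View pics/crop6.png

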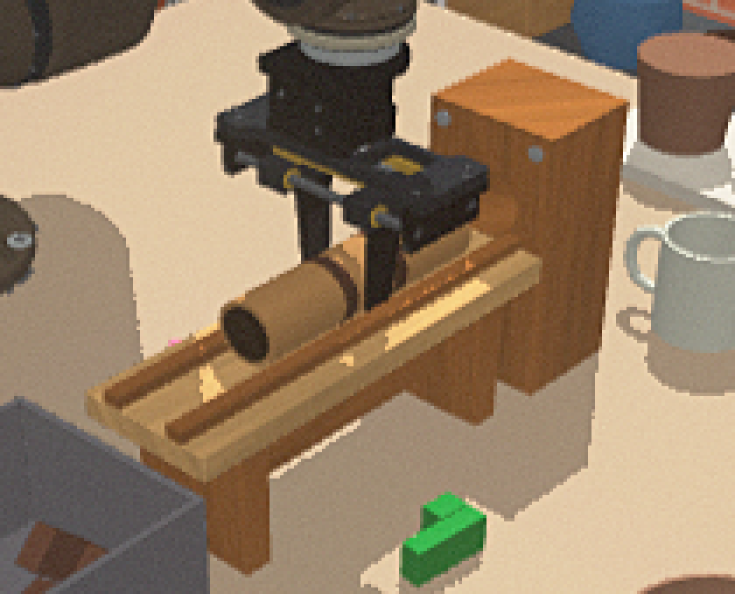

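The tube is seated between the rails, near the floor. Down the last 2 mm, open, rise.

arm_command(motion=[-0.2,0,0,1.5,0,0,0,-0.2,0,0,2.5,0,0,0,-0.2,0,0,2.5,0,0,0,0.5,0,0,2,0,0,0,0.5,0,0,2,0,0,0,0.5,0,0,2,0,0,0,0.5,0,0,2,0,0,0,0.5,0,0,2,0,0,0,0.5,0,0,-10,0,0,0,0.5,0,0,-35,0,0,0,0.5,0,10,-65,0,0,0,0.5,0,40,-90,0,0,0,0.5,0,75,-100,0,0,0,0.5,0,110,-100,0,0,0,0.5,0,140,-100,0,0,0,0.5,0,160,-100,0,0,0,0.5,0,160,-100,0,0,0])

```text
t: 13.5
eef_pos: [483.0, -98.8, 248.0]
tcp_rot: [3.141, -0.0, 0.031]
ft_force: [0.6, -0.1, -1.0]
opening: 0.751
```

```bash
python3 - <<'E'
from h import *
rel()
for c in("scene",'top'):
    p,d=env.read_camera(c); cv2.imwrite(f"pics/{c}7.png",p[:,:,::-1]);np.save(c+'7.npy',d)
    P=cloud(c,d);c0=np.array([478.5,43]);a=np.radians(1.9);q=P[...,:2]-c0
    X=q[...,0]*np.cos(a)+q[...,1]*np.sin(a);Y=-q[...,0]*np.sin(a)+q[...,1]*np.cos(a);Z=P[...,2]-130
    m=(abs(X)<22)&(abs(Y)<165)&(Z>25)&(Z<58)&(d>0)
    print(c,m.sum(),np.percentile(Y[m],[.5,99.5]),np.median(X[m]),np.percentile(Z[m],[50,98]))
    g=p.astype(int).sum(-1)
    mm=m&(Z>38)&(abs(X)<12)
    for y0 in range(-130,160,4):
        s=mm&(Y>=y0)&(Y<y0+4)
        if s.sum()>2: print((y0,int(g[s].mean())),end=' ')
    print()
E
```

```text
t 13.5 pos [483.  -98.8 248. ] rpy [180.   -0.    1.8] F [ 0.6 -0.1 -1. ] op 0.751 q [-0.34  0.27  1.83 -0.    1.05 -0.37]
scene 1088 [-79.83298224 122.04240936] 10.083612465982524 [46.77297607 52.95320546]
(-82, 153) (-78, 235) (-74, 456) (-70, 447) (-66, 449) (-62, 444) (-58, 450) (-54, 450) (-50, 451) (-46, 447) (-42, 455) (-38, 449) (-34, 453) (-30, 451) (-26, 453) (-22, 444) (-18, 451) (-14, 453) (-10, 381) (-6, 229) (-2, 232) (2, 270) (6, 416) (10, 459) (14, 449) (18, 448) (22, 454) (26, 452) (30, 446) (34, 457) (38, 439) (42, 312) (46, 222) (50, 238) (54, 383) (58, 448) (62, 449) (66, 453) (70, 447) (74, 450) (78, 447) (82, 444) (86, 453) (90, 449) (94, 445) (98, 451) (102, 448) (106, 448) (110, 446) (114, 460) (118, 442) 
top 1828 [-76.68420732 120.35709538] -2.4625753793445164 [46.01635176 51.08232098]
(-82, 258) (-78, 309) (-74, 324) (-70, 323) (-66, 327) (-62, 326) (-58, 325) (-54, 326) (-50, 327) (-46, 326) (-42, 327) (-38, 327) (-34, 326) (-30, 327) (-26, 327) (-22, 329) (-18, 327) (-14, 313) (-10, 201) (-6, 179) (-2, 195) (2, 307) (6, 329) (10, 328) (14, 331) (18, 328) (22, 329) (26, 328) (30, 329) (34, 332) (38, 263) (42, 182) (46, 184) (50, 261) (54, 327) (58, 334) (62, 331) (66, 330) (70, 330) (74, 329) (78, 327) (82, 329) (86, 331) (90, 330) (94, 331) (98, 329) (102, 329) (106, 328) (110, 327) (114, 329) (118, 327)
```

View pics/scene7.png

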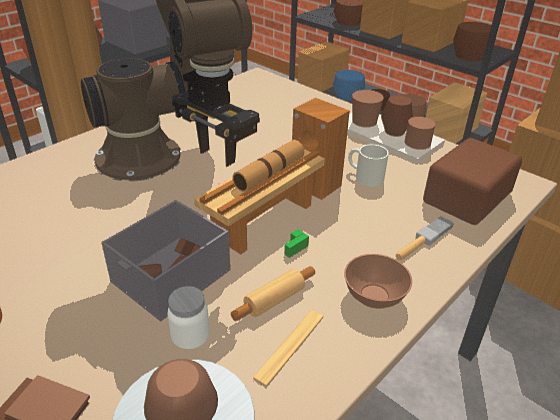

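View pics/top7.png

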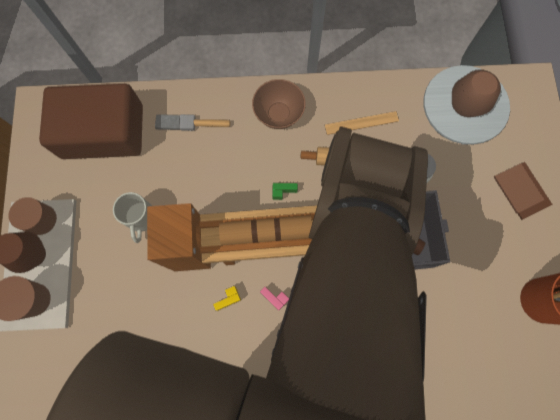

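Tube lies between the rails from y≈-78 to +121 in the trough frame (centre 21.5), 49 mm clear of the headstock, and is released. Now regrasping at y≈-53, near the free end.

```bash
python3 - <<'E'
from h import *
rel((480.2,-10,250,1.9),(480.2,-10,146,1.9))
E
```

```text
t 13.6 pos [482.8 -96.8 248. ] rpy [-180.     0.     1.9] F [-0.3  1.   0.1] op 0.749 q [-0.33  0.27  1.83  0.    1.05 -0.37]
(480.2, -10, 250, 1.9) -> [  0.2 -86.8  -2. ] [-0.  0. -0.]
(480.2, -10, 146, 1.9) -> [  0.2 -86.8 102. ] [-0.  0. -0.]
```

arm_command(motion=[0.7,0,-20,0,0,0,0,0.7,0,-50,0,0,0,0,0.7,0,-75,0,0,0,0,0.7,0,-87,10,0,0,0,0.7,0,-87,30,0,0,0,0.7,0,-87,60,0,0,0,0.7,0,-87,85,0,0,0,0.7,0,-87,98,0,0,0,0.7,0,-87,101,0,0,0,0.7,0,-87,101,0,0,0,-0.2,0,-87,101,0,0,0,-0.2,0,-87,101,0,0,0,-0.2,0,-87,101,0,0,0,-0.2,0,-87,101,0,0,0,-0.2,0,-87,101,0,0,0,-0.2,0,-87,101,0,0,0])

```text
t: 15.2
eef_pos: [480.2, -10.0, 147.4]
tcp_rot: [3.142, -0.0, 0.034]
ft_force: [-1.7, 1.5, 4.4]
opening: 0.521
```

```bash
python3 - <<'E'
from h import *
a=np.radians(1.9)
rel()
s=env.state()['eef_pos']
rel(*[(s[0]-k*np.sin(a),s[1]+k*np.cos(a),s[2],1.9) for k in(45,110)])
p,d=env.read_camera('scene')
cv2.imwrite('pics/crop8.png',cv2.resize(p[80:260,170:380,::-1],None,fx=3.5,fy=3.3,interpolation=3)[:600,:800])
E
```

```text
t 15.2 pos [480.2 -10.  147.4] rpy [180.   -0.    1.9] F [-1.7  1.5  4.4] op 0.521 q [-0.16  0.38  1.98  0.    0.78 -0.19]
t 15.2 pos [480.2 -10.  147.4] rpy [180.   -0.    1.9] F [-1.7  1.5  4.4] op 0.521 q [-0.16  0.38  1.98  0.    0.78 -0.19]
(np.float64(478.678388592486), np.float64(34.96413113496907), np.float64(147.38072622673587), 1.9) -> [  0. -45.  -0.] [ 0. -0.  0.]
(np.float64(476.5233019972318), np.float64(99.92839517118328), np.float64(147.38072622673587), 1.9) -> [ 1.0e-01 -1.1e+02 -0.0e+00] [ 0. -0.  0.]
```

View pics/crop8.png

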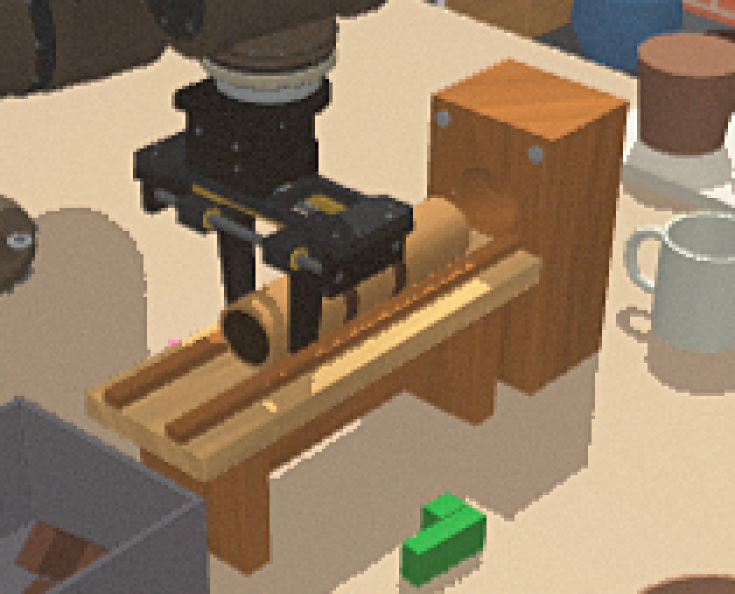

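Gripped near the free end (crop 250-300, 330), with the bore visible ahead. Sliding up to and through the mouth.

arm_command(motion=[-0.2,0,-6,0,0,0,0,-0.2,0,-14,0,0,0,0,-0.2,0,-24,0,0,0,0,-0.2,0,-34,0,0,0,0,-0.2,0,-42,0,0,0,0,-0.2,0,-48,0,0,0,0,-0.2,0,-53,0,0,0,0,-0.2,0,-58,0,0,0,0,-0.2,0,-63,0,0,0,0,-0.2,0,-63,0,0,0,0])

```text
t: 16.25
eef_pos: [478.2, 53.8, 147.4]
tcp_rot: [-3.141, -0.001, 0.034]
ft_force: [-1.0, 2.0, 5.6]
opening: 0.518
```

```bash
python3 - <<'E'
from h import *
rel()
p,d=env.read_camera('scene')
cv2.imwrite('pics/crop9.png',cv2.resize(p[80:260,170:380,::-1],None,fx=3.5,fy=3.3,interpolation=3)[:600,:800])
E
```

```text
t 16.25 pos [478.2  53.8 147.4] rpy [-180.    -0.     1.9] F [-1.   2.   5.6] op 0.518 q [-0.03  0.38  1.98  0.    0.78 -0.06]
```

View pics/crop9.png

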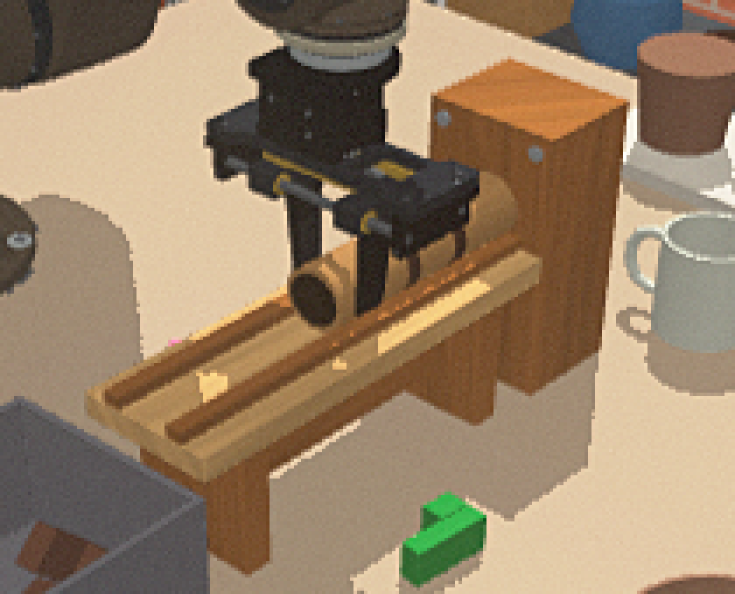

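It has entered the bore at (515, 205) with low force. Continuing to just short of the final depth.

arm_command(motion=[-0.2,0,-6,0,0,0,0,-0.2,0,-13,0,0,0,0,-0.2,0,-20,0,0,0,0,-0.2,0,-27,0,0,0,0,-0.2,0,-34,0,0,0,0,-0.2,0,-41,0,0,0,0,-0.2,0,-47,0,0,0,0,-0.2,0,-51,0,0,0,0,-0.2,0,-51,0,0,0,0])

```text
t: 17.2
eef_pos: [476.4, 104.8, 147.4]
tcp_rot: [-3.141, -0.001, 0.034]
ft_force: [-0.0, 2.1, 4.6]
opening: 0.517
```

```bash
cat > m.py <<'E'
from h import *
import sys
n=sys.argv[1]
rel()
c0=np.array([478.5,43]);a=np.radians(1.9)
for c in("scene",'top'):
    p,d=env.read_camera(c);cv2.imwrite(f'pics/{c}{n}.png',p[:,:,::-1])
    P=cloud(c,d);q=P[...,:2]-c0
    X=q[...,0]*np.cos(a)+q[...,1]*np.sin(a);Y=-q[...,0]*np.sin(a)+q[...,1]*np.cos(a);Z=P[...,2]-130
    m=(X>-24)&(X<24)&(Y>-165)&(Y<182)&(Z>18)&(Z<56)&(d>0)
    if m.sum()<20: continue
    print(c,np.percentile(Y[m],[.5,99.5]))
    g=p.astype(int).sum(-1)
    for y0 in range(10,182,2):
        s=m&(Y>=y0)&(Y<y0+2)
        if s.sum()>2: print((y0,int(np.median(g[s]))),end=' ')
    f=(abs(X)<52)&(Z>62)&(Z<92)&(abs(Y-170)<12)&(d>0)
    print('\nface Y',f.sum(),np.median(Y[f]) if f.sum() else None)
    h=(abs(X)<60)&(Z>95)&(Z<103)&(Y>150)&(Y<280); 
    if h.sum()>200: print('headtop',np.percentile(Y[h],[1,50,99]))
    if c=='scene': cv2.imwrite(f'pics/crop{n}.png',cv2.resize(p[110:220,220:360,::-1],None,fx=5,fy=5,interpolation=3))
E
python3 m.py 10
```

```text
t 17.2 pos [476.4 104.8 147.4] rpy [-1.8e+02 -1.0e-01  1.9e+00] F [-0.   2.1  4.6] op 0.517 q [0.08 0.39 1.97 0.   0.79 0.05]
scene [ 33.64310199 177.7477208 ]
(32, 124) (34, 124) (36, 131) (38, 135) (40, 302) (42, 323) (44, 314) (46, 338) (48, 315) (50, 319) (52, 323) (54, 381) (56, 311) (58, 422) (60, 439) (62, 444) (64, 457) (66, 458) (68, 460) (72, 466) (74, 463) (78, 447) (84, 348) (86, 373) (90, 282) (92, 319) (94, 318) (96, 314) (98, 332) (100, 297) (104, 326) (106, 293) (108, 235) (110, 162) (112, 146) (118, 196) (120, 261) (124, 294) (128, 321) (130, 295) (134, 282) (140, 279) (142, 287) (146, 285) (152, 275) (154, 293) (156, 238) (158, 195) (168, 144) (172, 278) (178, 274) 
face Y 119 171.54621337953242
headtop [168.77000794 208.73384513 261.5864246 ]
```

View pics/crop10.png

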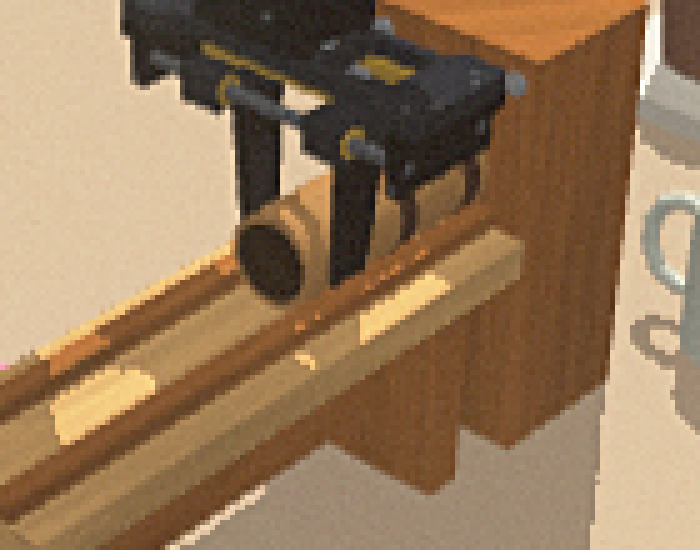

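The first band is about 8 mm short of the face (band middle ≈162, face ≈170-171). Sliding the last 8 mm, then releasing and checking.

arm_command(motion=[-0.2,0,-3,0,0,0,0,-0.2,0,-6,0,0,0,0,-0.2,0,-8,0,0,0,0,-0.2,0,-8,0,0,0,0,-0.2,0,-8,0,0,0,0,0.5,0,-8,0,0,0,0,0.5,0,-8,0,0,0,0,0.5,0,-8,0,0,0,0,0.5,0,-8,0,0,0,0,0.5,0,-8,0,0,0,0,0.5,0,-8,-10,0,0,0,0.5,0,-8,-35,0,0,0,0.5,0,-5,-65,0,0,0,0.5,0,30,-90,0,0,0,0.5,0,70,-100,0,0,0,0.5,0,115,-100,0,0,0,0.5,0,160,-100,0,0,0,0.5,0,200,-100,0,0,0,0.5,0,220,-100,0,0,0,0.5,0,220,-100,0,0,0])

```text
t: 19.3
eef_pos: [483.6, -118.0, 247.6]
tcp_rot: [3.141, -0.0, 0.031]
ft_force: [-0.2, -0.7, 0.2]
opening: 0.749
```

```bash
python3 m.py 11; python3 - <<'E'
import cv2
p=cv2.imread('pics/top11.png')[190:280,140:300];cv2.imwrite('pics/topc11.png',cv2.resize(p,None,fx=5,fy=5,interpolation=3))
E
```

```text
t 19.3 pos [ 483.6 -118.   247.6] rpy [180.   -0.    1.8] F [-0.2 -0.7  0.2] op 0.749 q [-0.37  0.27  1.82 -0.    1.05 -0.4 ]
scene [ 42.17510398 177.05586583]
(40, 109) (42, 152) (44, 141) (46, 156) (48, 291) (50, 432) (52, 418) (54, 371) (56, 446) (58, 360) (60, 437) (62, 387) (64, 452) (66, 373) (68, 414) (70, 433) (72, 408) (74, 368) (76, 440) (78, 439) (80, 419) (82, 393) (84, 429) (86, 358) (88, 393) (90, 412) (92, 440) (94, 440) (96, 361) (98, 431) (100, 436) (102, 358) (104, 431) (106, 403) (108, 440) (110, 398) (112, 420) (114, 332) (116, 191) (118, 202) (120, 180) (122, 195) (124, 175) (126, 288) (128, 301) (130, 432) (132, 402) (134, 417) (136, 315) (138, 385) (140, 337) (142, 337) (144, 326) (146, 311) (148, 324) (150, 307) (152, 314) (154, 324) (156, 308) (158, 328) (160, 298) (162, 287) (164, 247) (166, 199) (168, 174) (170, 169) (172, 207) (174, 207) (176, 194) 
face Y 357 171.50415947857945
headtop [169.04839712 208.31277316 261.37853513]
top [ 42.93293098 169.91507914]
(42, 202) (44, 306) (46, 325) (48, 325) (50, 325) (52, 326) (54, 328) (56, 322) (58, 326) (60, 332) (62, 331) (64, 324) (66, 321) (68, 321) (70, 327) (72, 323) (74, 325) (76, 326) (78, 323) (80, 327) (82, 324) (84, 317) (86, 332) (88, 322) (90, 337) (92, 321) (94, 314) (96, 323) (98, 326) (100, 327) (102, 323) (104, 323) (106, 325) (108, 332) (110, 302) (112, 217) (114, 178) (116, 173) (118, 178) (120, 174) (122, 186) (124, 251) (126, 319) (128, 322) (130, 324) (132, 320) (134, 324) (136, 316) (138, 251) (140, 240) (142, 239) (144, 239) (146, 240) (148, 243) (150, 242) (152, 241) (154, 242) (156, 242) (158, 242) (160, 232) (162, 172) (164, 151) (166, 146) (168, 150) (170, 153) 
face Y 135 169.5785798352517
headtop [169.9406739  214.68352121 259.40446298]
```

View pics/crop11.png

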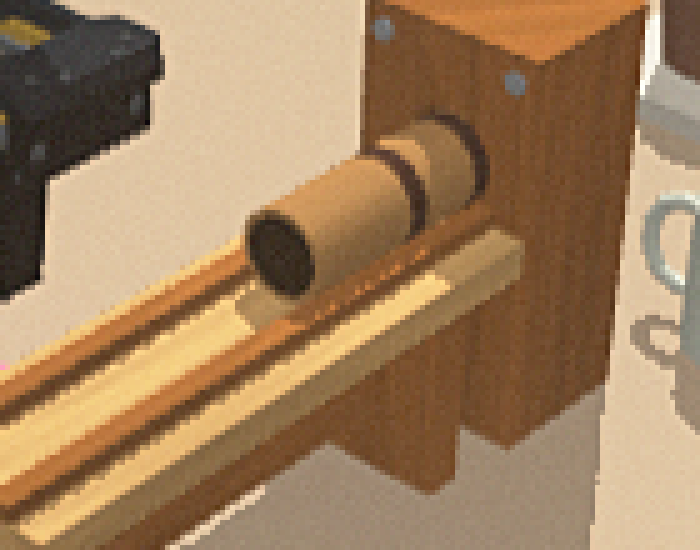

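View pics/topc11.png

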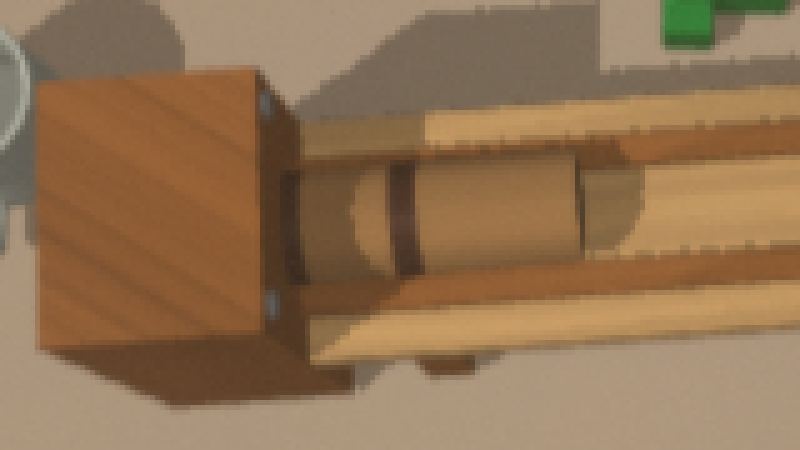

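View pics/scene11.png

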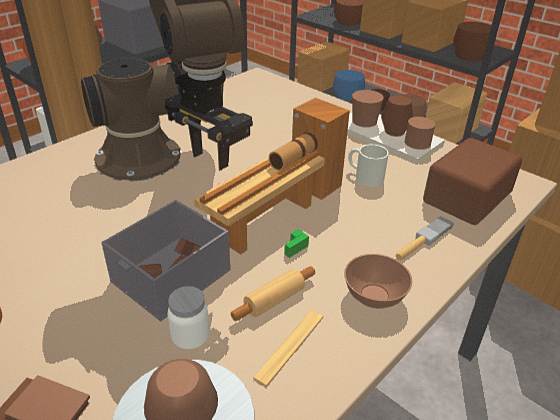

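The first band sits at the headstock face: about 7-8 mm of its 12 mm is visible, so its middle is within 1-2 mm of the face. The gripper is clear, and the offcuts are in the tub. Handing in.

```bash
python3 -c "
from cell import env
print(env.job_done())"
```

```text
the job is handed in; nothing more can be done
None
```

The job is done and handed in at about 19.4 s of the 61 s allowed.

- **Offcuts:** I pushed all three out of the trough in one sweep. The top camera then showed all three lying in the tub.
- **Tube laid down:** I picked up the plain tube, laid it between the rails about 49 mm clear of the headstock and let go of it.
- **Tube inserted:** I took hold again about 25 mm from the free end and slid it into the bore. The forces read after each move stayed below 7 N.
- **Final check of the band:** The middle of the first band is at the headstock face, about 1–2 mm short of it. The two cameras disagreed slightly: the scene camera put it 0.8 mm short, and the top camera about 1.6 mm short, or up to 2.5 mm from the band's visible edge. I left it there, as that is about the accuracy of the measurement.
- **Everything else:** The rolling pin, mug and jar look unmoved in the pictures. The gripper is open and clear of everything.

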